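# Knock a struck blank out of its die

## Robot

A 7-joint arm with a two-finger parallel gripper is mounted at the origin on a cart in front of the work surface, level with it; the furniture and walls round the work are solid. World frame = base frame: x ahead of the robot, y to its left, z up, the work surface at z = 0. Lengths are in mm, angles in rad, forces in N, time in s.
With the tool pointing down it reaches from about 425 to 925 mm from the base axis. Payload 6.8 kg.
Tool frame: the origin (TCP) lies on the centre line of the jaws, within the pads' length; the fingertips stand 8 mm ahead of it and the grasp point (between the pads) lies 11 mm behind it; z points along the fingers, y is the line along which they close (so a half turn about z gives the same grasp; the last joint's range is limited). The gripper opens to 88 mm and grips with 3 to 60 N. Pads are 20 mm wide; open, the fingers measure 115 mm over their backs; the gripper's body (75 mm by 178 mm) begins 61 mm behind the grasp point.
Start: joints at [1.103, 0.477, 0.022, 1.555, -0.011, 1.109, -0.083], TCP at [237.669, -631.792, 230.664] pointing down, gripper open.
Joint ranges: [-2.96, 2.96], [-0.34, 2.1], [-1.41, 1.46], [0.24, 2.44], [-1.37, 4.51], [0.17, 1.92], [-2.96, 2.96]. Speed limits (rad/s): [2.39, 2.39, 3.14, 3.14, 3.14, 3.14, 3.14].

## Interface

Orientations are given as a rotation vector (axis times angle).
In Python, from station import sensors, cams, ctrl gives the robot as it stands.
- The arm moves only by the shell command python3 -m creep 'ROWS' [FORCE]. ROWS is a JSON object of lists of equal length, an entry for each row: "delta_pos": the shift along the tool's x, y, z in cm, a list of three; "angular": the turn, a rotation vector about the tool's x, y, z in degrees, a list of three; "hand": the closure, from 0 (fully open) to 1 (shut). In form: {"delta_pos": [[dx, dy, dz], ...], "angular": [[ax, ay, az], ...], "hand": [hand, ...]}. A call has 1 to 12 rows; each row is the pose to reach, as a shift and turn from the pose commanded when the call began, along the tool's axes at that moment; what a row does not reach only later rows make up. A row lasts 1/12 s, in which the tool goes at most 41.7 mm and 7.16 degrees, less where a joint would pass 70% of its speed; a pose out of reach is approached as far as the arm can. A call with a gripper value outside its range is refused whole. The fingers move at their own pace and stop on an object; FORCE is the grip in N (left out, the last holds). Time passes only in rows, so rows that repeat a pose let the fingers close. It gives the time, the measured TCP pose, the force, the opening and the grip force at its end, in the units of the state.
- sensors.get_obs(): the state, without advancing time (a new reading comes with each control period).
- cams.read_camera(name): name is "side" or "top"; returns a dict with "frame" (420x560x3 uint8, red, green, blue), "mtx" (3x3 intrinsics, pixels), "k1" (the pictures are not rectified: a ray, as slopes to the right and down, at radius r is drawn at 1 + k1 r^2 times it, then the intrinsics apply), "origin" and "orientation" of the camera in the world. Camera axes: x right, y down, z forward; pixel columns grow to the right and rows downward; lengths in mm; the calibration is good to about 2 mm. A picture is of the moment at which its call begins. There is no depth.
- ctrl.job_done(): hands the job in; it is judged then, once.
The state is a dict: "t": time; "qpos": joint angles; "dq": joint speeds; "tau": joint torques, N m; "tool_pos": TCP position; "tool_rot": TCP orientation; "contact_force": force on the tool from outside, world axes, zero at the start; "torque": the same for the moment, N m; "grip_width": finger opening in mm; "gripper_force": force on a finger pad.
Only numpy, scipy, OpenCV 4.12 (cv2) and the standard library are available. Lean on these libraries where they do the work, as an engineer would, in place of code of your own. Each camera call takes 0.05 s, during which the arm holds its last target. There are 200 camera calls.

## Task

A brass blank is stuck in the pocket of the small square steel die. Set the die over the upright knockout rod on the stand and press it down, feeling for the hole and without forcing anything, until the die sits fully home on the rod's collar and the blank stands proud of the die. Leave the die there and set the blank upright on the steel bench block, without disturbing the other things on the bench.

Things in the scene. Friction and masses are not known exactly. Their poses are not given: they have to be found in the camera images.
- die: square steel die block, 48 x 48 x 37 mm high, 0.3 to 0.65 kg, loose, pocket upward. Origin: centre of its underside, z up. The round pocket in its top is 27.5 mm wide, 17 mm deep (floor 20 mm above the underside). A 16 mm knockout hole runs from the centre of the underside up into the pocket floor
- blank: round flat brass blank, 26 mm diameter, 16 mm high, 70 g. Origin: centre of its underside, z up. Starts on the pocket floor, top 1 mm below the die's top, held by sprung shoes in the pocket wall: pushing it up takes about 4 to 12 N until it has risen some 5 mm, then it is free. With the die fully home it stands 10 mm above the die's top, resting on the rod
- stand: knockout stand, fixed to the bench: dark steel base 110 (x) x 70 (y) x 22 mm high. Origin: centre of its underside, x along its length. From a slot in its top rises a flat-topped round steel collar 31 mm wide and through it an upright rigid knockout rod, 14 mm diameter, 31 mm above the collar, tip tapered to 11 mm over its last 2 mm. The collar is stiffly sprung: gives from 9 N, 1 mm per 15 N
- slot_middle (a point): middle of the slot in the stand's top, 22 mm above the bench. Collar and rod are clamped anywhere within 12 mm either way of here along the stand's x (y = 0), at any height with the collar's top 28 to 43 mm and the rod's tip 59 to 74 mm above the bench. They are not measured: see or feel them
- bench_block: dark grooved steel bench block, 108 (x) x 92 (y) x 26 mm high, fixed to the bench. Origin: centre of its underside; its flat top is 26 mm above the bench
- ring_clamp: bystander: wooden ring clamp with a metal band, 32 x 149 x 23 mm, lying loose; origin at the centre of the underside
- battery: bystander: small battery cell, 15 x 50 x 15 mm, lying loose; origin at the centre of the underside
- tape_roll: bystander: roll of masking tape, 96 mm wide and 25 mm high, lying loose; origin at the centre of the underside
- ball_punch: bystander: small ball-ended dapping punch, 15 x 73 x 15 mm, lying loose; origin at the centre of the underside
Not all that is in view belongs to the job. What is shaped like the die but blue or pink is not meant.

How it is judged (in metres and radians):
On the way:
1. the die is over the rod on the stand and the blank has been pushed up to stand proud of the die (at least 9.2 mm of the full 10 mm) (horizontal distance between die and stand below 0.018 m and height (world z) of die below 0.047 m and angle between die's own z axis and vertical below 0.1 rad and z of blank in the frame of die between 0.0302 and 0.034 m and horizontal distance between blank and die below 0.004 m), for 0.2 s.
At the end, for the whole second after the job is handed in: the die stands upright (within 0.1 rad) over the rod, within 18 mm of the stand's centre and its underside 25 to 47 mm above the bench; the blank stands upright (within 0.1 rad) on top of the bench block, its centre over the block's top face; both are released and at rest (horizontal distance between die and stand below 0.018 m and height (world z) of die between 0.025 and 0.047 m and angle between each of die, blank's own z axis and vertical below 0.1 rad and linear speed of each of die, blank below 0.02 m/s and x of blank in the frame of bench_block between -0.05 and 0.05 m and y of blank in the frame of bench_block between -0.042 and 0.042 m and height (world z) of blank between 0.022 and 0.03 m); the robot touches nothing.
It fails at once if the stand, with its rod and collar, is pressed with more than 35 N (contact force between stand and anything else above 35 N).
It fails at once if a bystander (ring clamp, battery, tape roll, ball punch) is moved more than 25 mm (distance of any of ring_clamp, battery, tape_roll, ball_punch from where it was at the start of the episode above 0.025 m).
It also fails if it takes over 67 s, if anything falls off the work surface, if the arm or the gripper's body presses on something with over 40 N, if the wrist force passes 120 N, or if a joint passes its speed limit or range.

## Working session

There is one attempt and no reset: what is moved stays moved. The work goes in short steps, Python scripts to look and compute and a shell command to move; the robot and the scene stay as the last step left them, time stands still between calls to the robot, and variables do not carry over. Pictures are saved under pics/ and viewed, at most 10 in all, crops included, and the job is handed in when it is done.

```bash
mkdir -p pics; ls
cat > h.py <<'E'
import numpy as np,cv2
from scipy.spatial.transform import Rotation as R
from station import sensors,cams,ctrl
def cam(n):
    c=cams.read_camera(n);return c
def rot(c):
    o=np.array(c["orientation"],float)
    return o if o.shape==(3,3) else R.from_rotvec(o).as_matrix()
def ray(c,uv):
    K=np.array(c["mtx"],float);k=c["k1"]
    p=cv2.undistortPoints(np.array([[uv]],float),K,np.array([k,0,0,0.])).ravel()
    d=rot(c)@np.array([p[0],p[1],1]);return np.array(c["origin"],float),d
def plane(c,uv,z):
    o,d=ray(c,uv);return o+d*(z-o[2])/d[2]
def proj(c,P):
    q=rot(c).T@(np.array(P,float)-np.array(c["origin"]));s=q[:2]/q[2]
    s=s*(1+c["k1"]*(s@s));K=np.array(c["mtx"]);return (K[:2,:2]@s+K[:2,2])
def tri(c1,u1,c2,u2):
    o1,d1=ray(c1,u1);o2,d2=ray(c2,u2)
    A=np.stack([d1,-d2],1);t=np.linalg.lstsq(A,o2-o1,rcond=None)[0]
    a=o1+t[0]*d1;b=o2+t[1]*d2;return (a+b)/2,np.linalg.norm(a-b)
E
python3 - <<'E'
from h import *
import pickle
cs={n:cam(n) for n in("side","top")}
pickle.dump(cs,open("c0.pkl","wb"))
for n,c in cs.items():
    print(n,c["origin"],c["orientation"],c["mtx"],c["k1"]); cv2.imwrite(f"pics/{n}0.png",cv2.cvtColor(c["frame"],cv2.COLOR_RGB2BGR))
print(sensors.get_obs())
E
```

```text
pics
side [ 525.95790703 -478.48582943  668.26022914] [-2.28431196e+00 -5.62290098e-02  1.66697005e-03] [[467.31618259   0.         286.39914808]
 [  0.         467.31618259 206.60475881]
 [  0.           0.           1.        ]] 0.038289850098869684
top [ 303.00941741  265.11087046 1115.72484269] [-1.97541324  2.25072823 -0.23088833] [[513.29571085   0.         276.46001664]
 [  0.         513.29571085 211.77736282]
 [  0.           0.           1.        ]] 0.05397644382713785
{'t': 0.1, 'qpos': array([ 1.10290867,  0.47769468,  0.02235542,  1.55629597, -0.01151755,
        1.10932665, -0.08310879]), 'dq': array([-0.00038028, -0.00265282, -0.00068123, -0.00160468,  0.00127817,
        0.00129848,  0.00059498]), 'tau': array([ 5.54838902e-03, -5.84084094e+01,  1.54013772e+00, -2.73311627e+01,
       -5.42747090e-02,  1.30903491e-02,  8.65372772e-05]), 'tool_pos': array([ 237.45920423, -631.30445049,  229.81835363]), 'tool_rot': array([-3.08937423e+00, -5.61821381e-01,  6.09541855e-04]), 'contact_force': array([-0.07139187,  0.75510971, -0.35926455]), 'torque': array([-0.01209966, -0.01201063, -0.01809881]), 'gripper_force': 0.0, 'grip_width': 87.96538204852737}
```

View pics/top0.png

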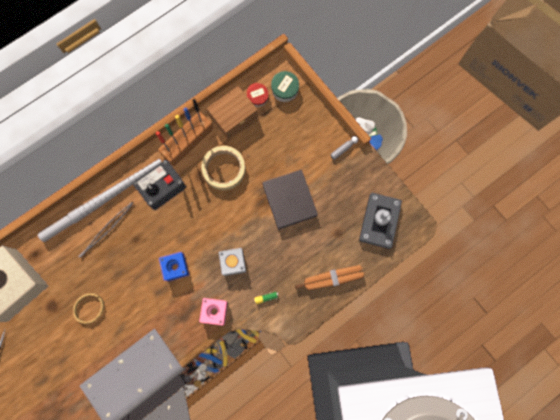

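View pics/side0.png

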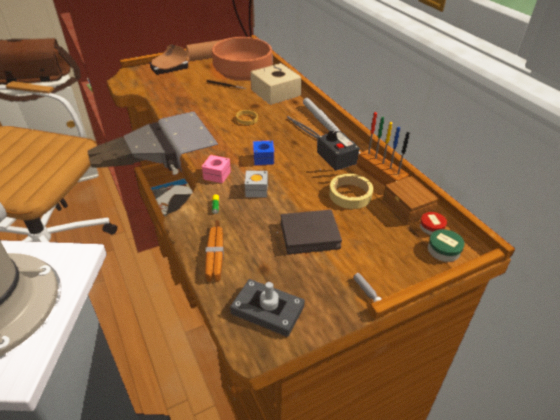

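Top view: the steel die with its brass blank is at (232,262). Lookalikes are the blue block at (174,267) and the pink block at (213,312). The bench block is at (290,200) and the stand at (381,220). Side view: die (256,184), blue (263,152), pink (216,169), block (310,231), stand (268,303). I choose the grey die with the brass centre and check it in a crop.

Run:
```python
from h import *
import pickle
cs=pickle.load(open("c0.pkl","rb"))
def crop(n,u,v,w=25,h=None):
    h=h or w
    return cv2.resize(cv2.cvtColor(cs[n]["frame"],cv2.COLOR_RGB2BGR)[v-h:v+h,u-w:u+w],(400,300) ,interpolation=cv2.INTER_CUBIC)
a=np.hstack([crop("top",232,262,24,18),crop("side",256,184,24,18)])
b=np.hstack([crop("top",381,220,40,30),crop("side",268,303,40,30)])
cv2.imwrite("pics/crop0.png",np.vstack([a,b]))
for n,uv in(("top",(232,262)),("top",(381,220)),("top",(290,200)),("side",(256,184)),("side",(268,303)),("side",(310,229))):
    print(n,uv,plane(cs[n],uv,30).round())
```

```text
top (232, 262) [434. 346.  30.]
top (381, 220) [482.  18.  30.]
top (290, 200) [551. 206.  30.]
side (256, 184) [437. 329.  30.]
side (268, 303) [486.   9.  30.]
side (310, 229) [556. 193.  30.]
```

View pics/crop0.png

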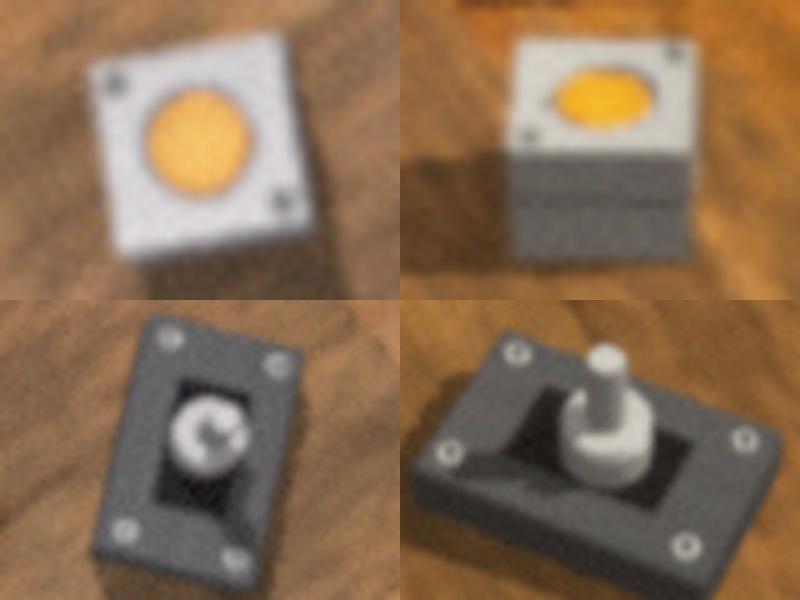

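Crop: the left pair confirms the grey die with a brass blank, blank centre at top px ≈(232,261) and side px ≈(256.5,178). The lower pair shows the stand's screws, collar and rod, with the rod tip at side px ≈(269.5,284).

Run:
```python
from h import *
import pickle
cs=pickle.load(open("c0.pkl","rb"));T,S=cs["top"],cs["side"]
f=lambda o,s,L:[np.array(o)+(np.array(p)+.5)/s-.5 for p in L]
dt=f((208,244),8.333,[(92,65),(280,32),(315,222),(120,258),(200,142)])
ds=f((232,166),8.333,[(118,40),(298,40),(290,152),(108,152),(204,98)])
# which top corner matches which side corner: choose by y/x on plane 37
pt=[plane(T,u,37) for u in dt]; ps=[plane(S,u,37) for u in ds]
print("die top",np.round(pt,1)); print("die side",np.round(ps,1))
for a,u in zip(pt[:4],dt):
    j=int(np.argmin([np.linalg.norm(a-b) for b in ps[:4]])); P,e=tri(T,u,S,ds[j]);print("tri",j,P.round(1),e.round(1))
P,e=tri(T,dt[4],S,ds[4]);print("blank",P.round(1),e.round(1))
st=f((341,190),5,[(170,37),(278,65),(125,230),(237,260)])
ss=f((228,273),5,[(345,140),(285,247),(117,53),(50,152)])
sc=[]
for a,b in zip(st,ss):
    P,e=tri(T,a,S,b);print("screw",P.round(1),e.round(1),plane(T,a,22).round(1),plane(S,b,22).round(1));sc.append(P)
sc=np.array(sc);c=sc.mean(0);L=(sc[0]+sc[1]-sc[2]-sc[3]);L/=np.linalg.norm(L);print("stand",c.round(1),np.degrees(np.arctan2(L[1],L[0])))
n=np.array([-L[1],L[0],0])
tip=f((228,273),5,[(208,57)])[0]
for off in(-2,0,2):
    o,d=ray(S,tip);t=((c+n*off-o)@n)/(d@n);P=o+t*d;print("tip",P.round(1),"along",(P-c)@L)
P0=P
for lab,img,(u,v,w,h) in(("top",T,(371,205,22,26)),("side",S,(255,280,30,32))):
    g=cv2.cvtColor(img["frame"],cv2.COLOR_RGB2GRAY)[v:v+h,u:u+w];print(lab);print("\n".join(" ".join(f"{x:3d}" for x in r) for r in g[::1]))
# bench block
for n_,im in cs.items():
    hsv=cv2.cvtColor(im["frame"],cv2.COLOR_RGB2GRAY)
```

```text
die top [[458.8 370.7  37. ]
 [460.9 322.5  37. ]
 [412.  319.3  37. ]
 [409.5 368.8  37. ]
 [435.8 345.7  37. ]]
die side [[410.  368.6  37. ]
 [458.6 371.8  37. ]
 [460.1 322.7  37. ]
 [412.6 319.7  37. ]
 [435.6 344.4  37. ]]
tri 1 [458.7 370.6  37.9] 0.1
tri 2 [460.5 322.4  37.3] 0.8
tri 3 [412.3 319.4  37.1] 0.7
tri 0 [409.7 368.9  36.7] 0.5
blank [435.7 345.7  36. ] 0.5
screw [534.6  21.5  23.4] 1.3 [535.5  21.2  22. ] [534.   22.4  22. ]
screw [516.1 -22.8  23.4] 1.4 [517.  -23.1  22. ] [515.4 -22.1  22. ]
screw [453.1  54.9  23.6] 1.1 [453.8  54.7  22. ] [452.4  56.1  22. ]
screw [434.4  10.   24.5] 0.2 [434.8   9.5  22. ] [434.   11.9  22. ]
stand [484.5  15.9  23.7] -22.11604947977906
tip [488.   12.3  74.8] along 4.1944824203521955
tip [487.9  14.5  72.1] along 3.2162568320612475
tip [487.7  16.8  69.5] along 2.2380312437703
top
100 105 101  99  98  92  79  75  83  77  88  92  91  97  99 101 104 100 102  94  96  99
101 101 100 103  91  81  59  50  56  61  69  74  82  90  87  96  98  98  96  98  98  98
100 100 101 101  94  73  44  38  44  37  48  46  59  61  67  73  85  85 
[... 5184 characters left out ...]
  47  67  85  88  90  92  94  97 102 104 105 108 113 118 122 126 121  92  52  36  35  35  36  46  68
 52  49  40  37  32  36  47  71  81  90  90  89  94  96  93  97  99 109 116 121 119  98  64  40  36  38  39  39  58  76
 58  57  51  44  47  41  40  51  69  80  86  87  90  88  91  95  96 104 110 111  92  67  45  33  35  35  36  47  69  86
 58  56  54  56  52  56  45  48  55  64  75  82  85  86  89  94  92  89  84  76  60  47  37  35  36  35  40  59  82  89
 64  59  56  57  58  56  57  55  57  63  65  66  69  68  71  70  70  62  54  43  38  40  32  31  35  38  55  74  86  94
 75  64  64  65  63  72  74  80  78  77  77  77  67  59  59  52  48  44  40  40  34  37  37  37  36  41  61  83  91  92
```

```bash
cat >> h.py <<'E'
def go(P,yaw):
    o=sensors.get_obs();Rm=R.from_rotvec(o["tool_rot"]).as_matrix();y0=np.degrees(np.arctan2(Rm[1,0],Rm[0,0]))
    d=Rm.T@(np.array(P)-o["tool_pos"])/10
    Rt=R.from_euler("z",yaw,degrees=True).as_matrix()@np.diag([1,-1,-1]);w=R.from_matrix(Rm.T@Rt).as_rotvec(degrees=True)
    print("t",o["t"],"pos",o["tool_pos"].round(1),"yaw",y0.round(1),"d_cm",d.round(3),"ang",w.round(2),"F",o["contact_force"].round(1),"w",round(o["grip_width"],1),"q",o["qpos"].round(2))
E
python3 -m creep '{"delta_pos":[[34.4,-22.5,0],[34.4,-22.5,0],[34.4,-22.5,0],[34.4,-22.5,0],[34.4,-22.5,0],[34.4,-22.5,0],[34.4,-22.5,0],[34.4,-22.5,0],[34.4,-22.5,0],[34.4,-22.5,0],[34.4,-22.5,0],[34.4,-22.5,0]],"angular":[[0,0,17.6],[0,0,17.6],[0,0,17.6],[0,0,17.6],[0,0,17.6],[0,0,17.6],[0,0,17.6],[0,0,17.6],[0,0,17.6],[0,0,17.6],[0,0,17.6],[0,0,17.6]],"hand":[0,0,0,0,0,0,0,0,0,0,0,0]}'
python3 - <<'E'
from h import *
import pickle
go((436,345,160),3)
cs=pickle.load(open("c0.pkl","rb"));T,S=cs["top"],cs["side"]
for n,c,u,v,w,h,z in(("top",T,255,165,70,70,26),("side",S,270,200,80,60,26)):
    g=cv2.cvtColor(c["frame"],cv2.COLOR_RGB2HSV)[v:v+h,u:u+w]
    m=((g[...,2]<75)).astype(np.uint8);k,l,s,ce=cv2.connectedComponentsWithStats(cv2.morphologyEx(m,cv2.MORPH_OPEN,np.ones((3,3))));i=1+np.argmax(s[1:,4])
    r=cv2.minAreaRect(np.argwhere(l==i)[:,::-1].astype(np.float32));b=cv2.boxPoints(r)+[u,v];print(n,[plane(c,p,z).round() for p in b],plane(c,ce[i]+[u,v],z).round(1))
P,e=tri(T,(385.5,213),S,(269,284.5));print("tip tri",P.round(1),e)
print(proj(T,(487.9,14.5,71)),proj(T,(487.9,14.5,41)),proj(S,(487.9,14.5,40)))
E
```

```text
t: 1.1
tool_pos: [481.7, -297.6, 230.4]
tool_rot: [-3.139, -0.091, 0.0]
contact_force: [-0.3, -1.0, 0.6]
grip_width: 87.6
gripper_force: 0.0
t 1.1 pos [ 481.7 -297.6  230.4] yaw 3.3 d_cm [ -0.845 -64.409   7.092] ang [-0.05  0.01  0.32] F [-0.3 -1.   0.6] w 87.6 q [ 0.5   0.3  -0.07  1.82  0.02  1.02 -1.09]Traceback (most recent call last):
  File "<stdin>", line 7, in <module>
    return _wrapfunc(a, 'argmax', axis=axis, out=out, **kwds)
    return bound(*args, **kwds)
ValueError: attempt to get argmax of an empty sequence
```

```bash
python3 -m creep '{"delta_pos":[[-0.5,-40,0],[-0.5,-40,0],[-0.5,-40,0],[-0.5,-40,0],[-0.5,-40,0],[-0.5,-40,0],[-0.5,-40,0],[-0.5,-40,0],[-0.8,-64.4,0],[-0.8,-64.4,0],[-0.8,-64.4,0],[-0.8,-64.4,0]],"angular":[[0,0,0.3],[0,0,0.3],[0,0,0.3],[0,0,0.3],[0,0,0.3],[0,0,0.3],[0,0,0.3],[0,0,0.3],[0,0,0.3],[0,0,0.3],[0,0,0.3],[0,0,0.3]],"hand":[0,0,0,0,0,0,0,0,0,0,0,0]}'
python3 - <<'E'
from h import *
import pickle
go((436,345,100),3)
cs=pickle.load(open("c0.pkl","rb"));T,S=cs["top"],cs["side"]
P,e=tri(T,(385.5,213),S,(269,284.5));print("tip tri",P.round(1),e)
print(proj(T,(487.9,14.5,71)),proj(T,(487.9,14.5,41)),proj(S,(487.9,14.5,40)))
for n,c,uv in(("top",T,(290,200)),("side",S,(310,228))):
    g=cv2.GaussianBlur(cv2.cvtColor(c["frame"],cv2.COLOR_RGB2LAB).astype(np.float32),(3,3),0);u,v=uv
    s=g[v,u]; m=(np.abs(g-s).max(2)<14).astype(np.uint8);k,l,st,ce=cv2.connectedComponentsWithStats(m);i=l[v,u]
    b=cv2.boxPoints(cv2.minAreaRect(np.argwhere(l==i)[:,::-1].astype(np.float32)));print(n,st[i],[plane(c,p,26).round().tolist() for p in b],plane(c,ce[i],26).round(1))
E
```

```text
t: 2.1
tool_pos: [448.2, 198.6, 230.6]
tool_rot: [3.14, 0.069, 0.001]
contact_force: [0.4, 0.7, 0.1]
grip_width: 87.9
gripper_force: 0.0
t 2.1 pos [448.2 198.6 230.6] yaw 2.5 d_cm [ -0.579 -14.694  13.05 ] ang [ 0.05 -0.02 -0.49] F [0.4 0.7 0.1] w 87.9 q [-0.17  0.2  -0.43  1.96  0.1   1.   -2.17]
tip tri [488.1  15.3  70.2] 1.2358406816054177
[386.07933775 213.23734781] [383.16314896 216.08832446] [269.34092273 296.45622328]
top [ 263  171   58   69 2118] [[596.0, 264.0, 26.0], [617.0, 169.0, 26.0], [485.0, 145.0, 26.0], [465.0, 237.0, 26.0]] [547.2 205.7  26. ]
side [ 280  211   61   34 1593] [[493.0, 239.0, 26.0], [614.0, 261.0, 26.0], [615.0, 170.0, 26.0], [503.0, 150.0, 26.0]] [555.5 202.3  26. ]
```

```bash
python3 -m creep '{"delta_pos":[[-0.58,-14.7,3],[-0.58,-14.7,6],[-0.58,-14.7,9],[-0.58,-14.7,13],[-0.58,-14.7,15],[-0.58,-14.7,15],[-0.58,-14.7,15],[-0.58,-14.7,15]],"angular":[[0,0,-0.5],[0,0,-0.5],[0,0,-0.5],[0,0,-0.5],[0,0,-0.5],[0,0,-0.5],[0,0,-0.5],[0,0,-0.5]],"hand":[0,0,0,0,0,0,0,0]}'
python3 - <<'E'
from h import *
go((435.6,345.3,17),3)
c=cam("side");cv2.imwrite("pics/s1.png",cv2.cvtColor(cv2.resize(c["frame"][90:290,140:400],(780,600)),cv2.COLOR_RGB2BGR))
E
```

```text
t: 2.77
tool_pos: [435.6, 343.6, 79.8]
tool_rot: [3.138, 0.086, -0.003]
contact_force: [-0.1, 0.2, 0.3]
grip_width: 87.6
gripper_force: 0.0
t 2.7667 pos [435.6 343.6  79.8] yaw 3.1 d_cm [ 0.021 -0.181  6.284] ang [0.13 0.1  0.13] F [-0.1  0.2  0.3] w 87.6 q [-0.45  0.51 -0.42  1.94  0.3   0.75 -2.56]
```

View pics/s1.png

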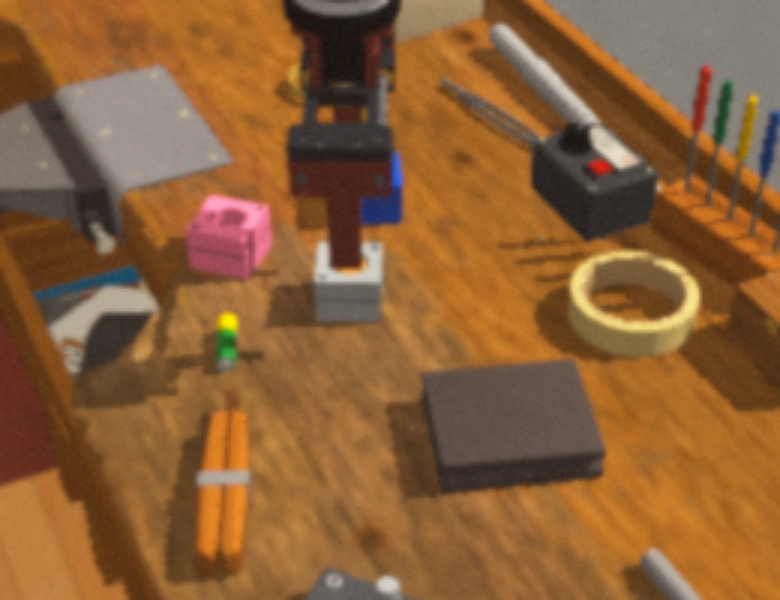

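The gripper (side crop ≈(345,200)) sits centred above the grey die at (349,285) and clears the pink and blue blocks. I descend and grip.

```bash
python3 -m creep '{"delta_pos":[[0,-0.1,2.5],[0,-0.1,4.5],[0,-0.1,5.8],[0,-0.1,6.3],[0,-0.1,6.3],[0,-0.1,6.3]],"angular":[[0,0,0],[0,0,0],[0,0,0],[0,0,0],[0,0,0],[0,0,0]],"hand":[0,0,0,0,0,0]}' 20
python3 -m creep '{"delta_pos":[[0,0,0],[0,0,0],[0,0,0],[0,0,0],[0,0,0],[0,0,0],[0,0,0],[0,0,0],[0,0,0],[0,0,0],[0,0,0],[0,0,0]],"angular":[[0,0,0],[0,0,0],[0,0,0],[0,0,0],[0,0,0],[0,0,0],[0,0,0],[0,0,0],[0,0,0],[0,0,0],[0,0,0],[0,0,0]],"hand":[1,1,1,1,1,1,1,1,1,1,1,1]}' 45
python3 -m creep '{"delta_pos":[[0,0,-1],[0,0,-3],[0,0,-6],[0,0,-9],[0,0,-12],[0,0,-12],[0,0,-12]],"angular":[[0,0,0],[0,0,0],[0,0,0],[0,0,0],[0,0,0],[0,0,0],[0,0,0]],"hand":[1,1,1,1,1,1,1]}'
python3 - <<'E'
from h import *
go((488,15,140),3)
E
```

```text
t: 3.32
tool_pos: [436.0, 346.5, 18.8]
tool_rot: [-3.14, -0.087, -0.002]
contact_force: [0.8, 0.2, -0.7]
grip_width: 87.6
gripper_force: 0.0
t: 4.32
tool_pos: [435.1, 346.5, 17.7]
tool_rot: [-3.14, -0.088, -0.0]
contact_force: [-0.7, 0.4, 2.3]
grip_width: 47.5
gripper_force: 44.9
t: 4.9
tool_pos: [435.5, 346.6, 138.7]
tool_rot: [-3.139, -0.087, -0.003]
contact_force: [-0.4, -0.2, -7.4]
grip_width: 47.5
gripper_force: 44.9
t 4.9 pos [435.5 346.6 138.7] yaw 3.2 d_cm [ 3.392 33.395 -0.163] ang [-0.07 -0.12  0.19] F [-0.4 -0.2 -7.4] w 47.5 q [-0.42  0.43 -0.46  1.9   0.25  0.86 -2.52]
```

```bash
python3 -m creep '{"delta_pos":[[3.4,33.4,0],[3.4,33.4,0],[3.4,33.4,0],[3.4,33.4,0],[3.4,33.4,0],[3.4,33.4,0],[3.4,33.4,0],[3.4,33.4,0],[3.4,33.4,3],[3.4,33.4,3],[3.4,33.4,3],[3.4,33.4,3]],"angular":[[0,0,0],[0,0,0],[0,0,0],[0,0,0],[0,0,0],[0,0,0],[0,0,0],[0,0,0],[0,0,0],[0,0,0],[0,0,0],[0,0,0]],"hand":[1,1,1,1,1,1,1,1,1,1,1,1]}'
python3 - <<'E'
from h import *
import pickle
go((488,15,92),3)
cs={n:cam(n) for n in("side","top")};pickle.dump(cs,open("c1.pkl","wb"))
f=lambda n,u,v:cv2.resize(cs[n]["frame"][v-45:v+45,u-30:u+30],(400,600),interpolation=cv2.INTER_CUBIC)
cv2.imwrite("pics/b1.png",cv2.cvtColor(np.hstack([f("side",268,283),f("top",384,218)]),cv2.COLOR_RGB2BGR))
E
```

```text
t: 5.9
tool_pos: [486.8, 15.9, 106.9]
tool_rot: [-3.14, -0.091, 0.004]
contact_force: [-1.1, 0.9, -5.0]
grip_width: 48.0
gripper_force: 44.9
t 5.9 pos [486.8  15.9 106.9] yaw 3.3 d_cm [0.116 0.103 1.492] ang [-0.04  0.14  0.32] F [-1.1  0.9 -5. ] w 48.0 q [ 0.14  0.36 -0.36  2.09  0.19  0.72 -1.85]
```

View pics/b1.png

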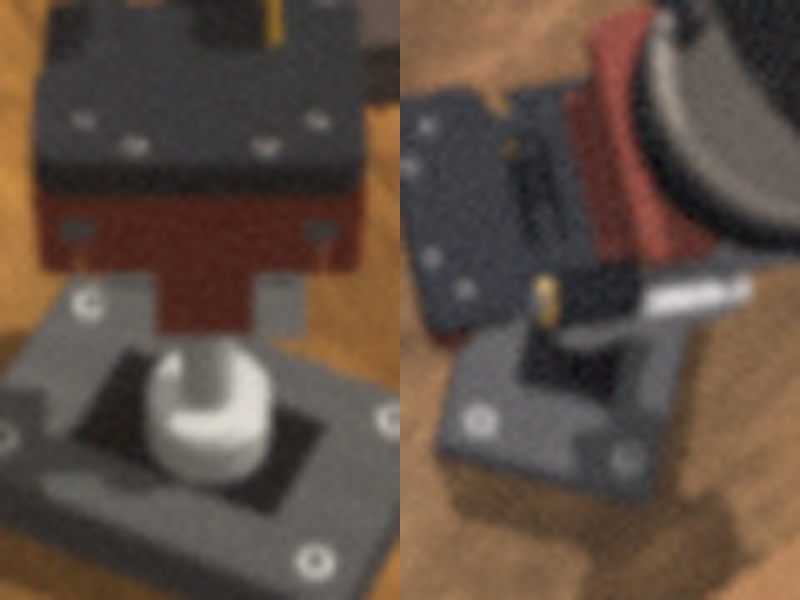

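Side crop: the die (centre x≈205) is almost above the rod (x≈208), so it needs ~1 mm in +x. The top view is hidden by the wrist. I descend gently.

```bash
python3 -m creep '{"delta_pos":[[0.12,0.1,0.5],[0.12,0.1,1.0],[0.12,0.1,1.4],[0.12,0.1,1.6],[0.12,0.1,1.7],[0.12,0.1,1.8],[0.12,0.1,1.9],[0.12,0.1,1.9],[0.12,0.1,1.9]],"angular":[[0,0,0],[0,0,0],[0,0,0],[0,0,0],[0,0,0],[0,0,0],[0,0,0],[0,0,0],[0,0,0]],"hand":[1,1,1,1,1,1,1,1,1]}'
for i in 1 2 ; do python3 -m creep '{"delta_pos":[[0,0,0.05],[0,0,0.1],[0,0,0.1]],"angular":[[0,0,0],[0,0,0],[0,0,0]],"hand":[1,1,1]}' | egrep 'tool_pos|contact'; done
```

```text
t: 6.75
tool_pos: [489.1, 13.9, 88.7]
tool_rot: [3.14, 0.088, 0.0]
contact_force: [0.3, -0.3, -6.1]
grip_width: 47.7
gripper_force: 44.9
tool_pos: [489.0, 13.9, 87.7]
contact_force: [-0.8, -0.2, -5.9]
tool_pos: [489.0, 14.0, 86.7]
contact_force: [-0.7, 0.4, -3.1]
```

```bash
for i in 1 2 ; do python3 -m creep '{"delta_pos":[[0,0,0.03],[0,0,0.05],[0,0,0.05]],"angular":[[0,0,0],[0,0,0],[0,0,0]],"hand":[1,1,1]}' | egrep 'tool_pos|contact'; done; python3 -c "
from h import *
print(sensors.get_obs()['torque'],sensors.get_obs()['contact_force'])"
```

```text
tool_pos: [488.7, 14.1, 86.0]
contact_force: [-2.1, 0.3, -4.5]
tool_pos: [488.6, 14.1, 85.5]
contact_force: [-1.8, 0.8, -3.5]
[ 0.42989052  0.61840931 -0.04193855] [-1.83746848  0.80399254 -3.49998225]
```

The reaction is toward −x, +y, so the tip is in the hole mouth. I shift −0.8 mm x, +0.4 mm y and go on.

```bash
python3 -m creep '{"delta_pos":[[-0.08,-0.04,0],[-0.08,-0.04,0],[-0.08,-0.04,0.05],[-0.08,-0.04,0.05]],"angular":[[0,0,0],[0,0,0],[0,0,0],[0,0,0]],"hand":[1,1,1,1]}' | egrep 'tool_pos|contact'; for i in 1 2 ; do python3 -m creep '{"delta_pos":[[0,0,0.05],[0,0,0.1],[0,0,0.1]],"angular":[[0,0,0],[0,0,0],[0,0,0]],"hand":[1,1,1]}' | egrep 'tool_pos|contact'; done
```

```text
tool_pos: [488.4, 14.3, 85.2]
contact_force: [-1.6, 0.3, -3.5]
tool_pos: [488.1, 14.4, 84.0]
contact_force: [-0.5, 2.0, -5.3]
tool_pos: [488.1, 14.4, 83.0]
contact_force: [-1.2, 1.4, -5.3]
```

```bash
python3 -m creep '{"delta_pos":[[-0.03,-0.04,0.05],[-0.03,-0.04,0.1],[-0.03,-0.04,0.2],[-0.03,-0.04,0.3],[-0.03,-0.04,0.4],[-0.03,-0.04,0.4]],"angular":[[0,0,0],[0,0,0],[0,0,0],[0,0,0],[0,0,0],[0,0,0]],"hand":[1,1,1,1,1,1]}' | egrep 'tool_pos|contact'; for i in 1 2 ; do python3 -m creep '{"delta_pos":[[0,0,0.1],[0,0,0.2],[0,0,0.3],[0,0,0.4],[0,0,0.4]],"angular":[[0,0,0],[0,0,0],[0,0,0],[0,0,0],[0,0,0]],"hand":[1,1,1,1,1]}' | egrep 'tool_pos|contact'; done
```

```text
tool_pos: [487.9, 14.6, 79.0]
contact_force: [-1.1, 0.2, -6.0]
tool_pos: [487.9, 14.6, 74.9]
contact_force: [-1.0, 0.3, -6.1]
tool_pos: [487.8, 14.7, 70.9]
contact_force: [-0.9, 0.8, -6.8]
```

```bash
for i in 1 2 3 4; do python3 -m creep '{"delta_pos":[[0,0,0.05],[0,0,0.1],[0,0,0.15],[0,0,0.2],[0,0,0.2]],"angular":[[0,0,0],[0,0,0],[0,0,0],[0,0,0],[0,0,0]],"hand":[1,1,1,1,1]}' | egrep 'tool_pos|contact'; done
```

```text
tool_pos: [487.9, 14.7, 69.1]
contact_force: [-0.9, 0.9, -5.7]
tool_pos: [488.1, 14.8, 67.3]
contact_force: [-2.7, 1.3, 0.0]
tool_pos: [488.0, 14.7, 65.0]
contact_force: [-2.4, 2.1, -1.7]
tool_pos: [487.7, 14.4, 62.7]
contact_force: [0.7, 1.2, -5.3]
```

The blank met the rod at ~67.5 and came free by ~62.7. The collar should be near 56.5.

```bash
for d in 1 2; do python3 -m creep '{"delta_pos":[[0,0,0.05],[0,0,0.1],[0,0,0.15],[0,0,0.2],[0,0,0.2]],"angular":[[0,0,0],[0,0,0],[0,0,0],[0,0,0],[0,0,0]],"hand":[1,1,1,1,1]}' | egrep 'tool_pos|contact'; done; for i in 1 2 3; do python3 -m creep '{"delta_pos":[[0,0,0.03],[0,0,0.05],[0,0,0.05]],"angular":[[0,0,0],[0,0,0],[0,0,0]],"hand":[1,1,1]}' | egrep 'tool_pos|contact'; done
```

```text
tool_pos: [487.7, 14.5, 61.0]
contact_force: [-1.1, 0.8, -5.2]
tool_pos: [487.9, 14.7, 59.1]
contact_force: [-0.7, 0.8, -5.3]
tool_pos: [487.9, 14.7, 58.6]
contact_force: [-1.0, 1.3, -4.6]
tool_pos: [487.9, 14.7, 58.1]
contact_force: [-1.2, 1.3, -4.7]
tool_pos: [487.9, 14.7, 57.7]
contact_force: [-1.8, 2.5, -4.2]
```

```bash
for i in 1 2 3 4; do python3 -m creep '{"delta_pos":[[0,0,0.03],[0,0,0.05],[0,0,0.05]],"angular":[[0,0,0],[0,0,0],[0,0,0]],"hand":[1,1,1]}' | egrep 'tool_pos|contact'; done
```

```text
tool_pos: [488.0, 14.7, 57.6]
contact_force: [-2.9, 0.3, 3.4]
tool_pos: [488.1, 14.7, 57.3]
contact_force: [-5.0, 1.8, 8.6]
tool_pos: [488.1, 14.7, 57.0]
contact_force: [-5.4, 0.5, 11.2]
tool_pos: [488.1, 14.7, 56.8]
contact_force: [-6.0, 1.0, 13.9]
```

Die is home on the collar (≈20 N). Ease, release, retreat up and look.

```bash
python3 -m creep '{"delta_pos":[[0,0,-0.05],[0,0,-0.12],[0,0,-0.12],[0,0,-0.12],[0,0,-0.12],[0,0,-0.12],[0,0,-0.12],[0,0,-0.12],[0,0,-0.12],[0,0,-0.12]],"angular":[[0,0,0],[0,0,0],[0,0,0],[0,0,0],[0,0,0],[0,0,0],[0,0,0],[0,0,0],[0,0,0],[0,0,0]],"hand":[1,1,1,0,0,0,0,0,0,0]}' ; python3 -m creep '{"delta_pos":[[0,0,-1],[0,0,-3],[0,0,-6],[0,0,-9],[0,-8,-9],[0,-15,-9],[0,-15,-9],[0,-15,-9],[0,-15,-9]],"angular":[[0,0,0],[0,0,0],[0,0,0],[0,0,0],[0,0,0],[0,0,0],[0,0,0],[0,0,0],[0,0,0]],"hand":[0,0,0,0,0,0,0,0,0]}'
python3 - <<'E'
from h import *
import pickle
cs={n:cam(n) for n in("side","top")};pickle.dump(cs,open("c2.pkl","wb"))
f=lambda n,u,v:cv2.resize(cs[n]["frame"][v-40:v+40,u-25:u+25],(375,600),interpolation=cv2.INTER_CUBIC)
cv2.imwrite("pics/b2.png",cv2.cvtColor(np.hstack([f("side",268,290),f("top",384,218)]),cv2.COLOR_RGB2BGR))
for n,c in cs.items():
    h=cv2.cvtColor(c["frame"],cv2.COLOR_RGB2HSV);u,v={"side":(268,290),"top":(384,218)}[n]
    m=np.zeros(h.shape[:2],np.uint8);m[v-40:v+40,u-25:u+25]=cv2.inRange(h,(15,130,130),(32,255,255))[v-40:v+40,u-25:u+25]
    k,l,s,ce=cv2.connectedComponentsWithStats(m);i=1+np.argmax(s[1:,4]);print(n,s[i],ce[i],[plane(c,ce[i],z).round(1) for z in(84,87)])
E
```

```text
t: 15.0
tool_pos: [488.0, 14.6, 56.8]
tool_rot: [3.14, 0.088, 0.0]
contact_force: [-0.2, -0.4, 0.2]
grip_width: 87.1
gripper_force: 0.0
t: 15.75
tool_pos: [478.8, 171.4, 148.3]
tool_rot: [-3.136, -0.102, -0.003]
contact_force: [-0.7, -0.0, -0.0]
grip_width: 87.8
gripper_force: 0.0
side [243 250  50  35 863] [263.94669757 263.28621089] [array([476.8,  48.5,  84. ]), array([477. ,  45.8,  87. ])]Traceback (most recent call last):
  File "<stdin>", line 9, in <module>
    return _wrapfunc(a, 'argmax', axis=axis, out=out, **kwds)
    return bound(*args, **kwds)
ValueError: attempt to get argmax of an empty sequence
```

View pics/b2.png

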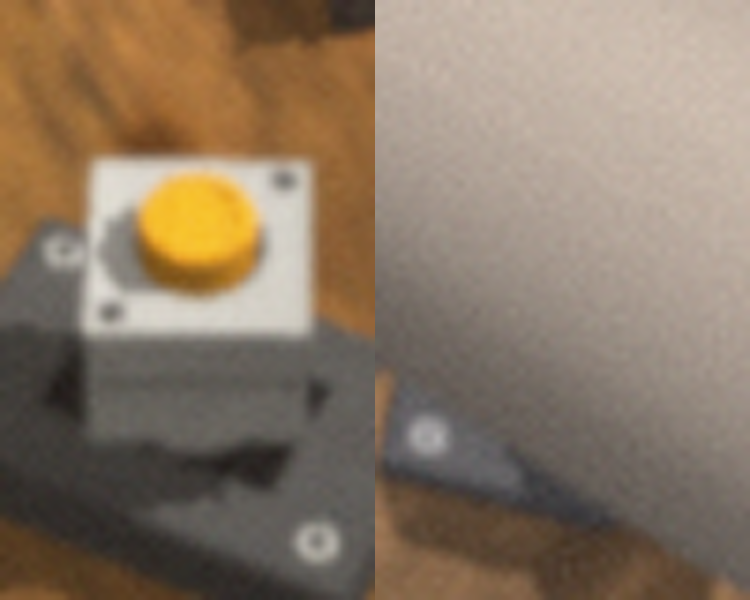

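The blank stands proud and the die sits level on the stand (side crop: blank (200,217), die top (200,245)). I check heights from the side and return for the blank.

Run:
```python
from h import *
import pickle
S=pickle.load(open("c2.pkl","rb"))["side"]
print("blank top px",(243+200/7.5-.4,250+217/7.5-.4),proj(S,(488,14.7,86.5)),proj(S,(488,14.7,81)))
print("die top ctr px",(243+199/7.5-.4,250+247/7.5-.4),proj(S,(488,14.7,76.5)))
go((488,14.7,130),3)
```

```text
blank top px (269.2666666666667, 278.53333333333336) [269.23304954 278.15817876] [269.25465936 280.38630832]
die top ctr px (269.1333333333334, 282.53333333333336) [269.27216802 282.19391016]
t 15.85 pos [479.3 165.3 147.4] yaw 3.4 d_cm [-1.2000e-02  1.5087e+01  1.7390e+00] ang [-0.01 -0.02  0.36] F [-0.4 -0.2  0.6] w 87.8 q [-0.09  0.34 -0.43  2.01  0.19  0.83 -2.14]
```

Heights agree (blank top 86.5, die top 76.5).

```bash
python3 -m creep '{"delta_pos":[[0,5,0],[0,15.1,0],[0,15.1,0],[0,15.1,0],[0,15.1,0],[0,15.1,2],[0,15.1,4],[0,15.1,4],[0,15.1,4]],"angular":[[0,0,0],[0,0,0],[0,0,0],[0,0,0],[0,0,0],[0,0,0],[0,0,0],[0,0,0],[0,0,0]],"hand":[0.3,0.3,0.3,0.3,0.3,0.3,0.3,0.3,0.3]}' 12; python3 -c "
from h import *
go((488,14.7,86.5),3)"
```

```text
t: 16.6
tool_pos: [487.0, 12.8, 106.5]
tool_rot: [3.14, 0.086, -0.004]
contact_force: [-0.2, 0.5, 0.5]
grip_width: 61.4
gripper_force: 0.0
t 16.6 pos [487.   12.8 106.5] yaw 3.2 d_cm [ 0.116 -0.18   2.004] ang [0.02 0.14 0.15] F [-0.2  0.5  0.5] w 61.4 q [ 0.15  0.37 -0.36  2.09  0.19  0.72 -1.85]
```

```bash
python3 -m creep '{"delta_pos":[[0.1,-0.15,0],[0.1,-0.15,0.5],[0.1,-0.15,1.0],[0.1,-0.15,1.5],[0.1,-0.15,1.6],[0.1,-0.15,1.6]],"angular":[[0,0,0],[0,0,0],[0,0,0],[0,0,0],[0,0,0],[0,0,0]],"hand":[0.3,0.3,0.3,0.3,0.3,0.3]}' 12 >/dev/null; python3 -c "
from h import *
go((488,14.7,86.5),3)"
```

```text
t 17.1 pos [488.5  15.2  90.4] yaw 3.2 d_cm [-0.051  0.049  0.391] ang [0.   0.06 0.22] F [ 0.7  0.1 -1.4] w 61.1 q [ 0.14  0.39 -0.35  2.09  0.21  0.69 -1.87]
```

```bash
python3 -m creep '{"delta_pos":[[-0.05,0.05,0.2],[-0.05,0.05,0.38],[-0.05,0.05,0.38],[-0.05,0.05,0.38]],"angular":[[0,0,0],[0,0,0],[0,0,0],[0,0,0]],"hand":[0.3,0.3,0.3,0.3]}' 12|egrep 'tool_pos|contact'; python3 -m creep '{"delta_pos":[[0,0,0],[0,0,0],[0,0,0],[0,0,0],[0,0,0],[0,0,0],[0,0,0],[0,0,0]],"angular":[[0,0,0],[0,0,0],[0,0,0],[0,0,0],[0,0,0],[0,0,0],[0,0,0],[0,0,0]],"hand":[1,1,1,1,1,1,1,1]}' 12;  python3 -m creep '{"delta_pos":[[0,0,-0.2],[0,0,-0.5],[0,0,-0.9],[0,0,-1.2],[0,0,-1.2]],"angular":[[0,0,0],[0,0,0],[0,0,0],[0,0,0],[0,0,0]],"hand":[1,1,1,1,1]}'
```

```text
tool_pos: [488.4, 14.7, 87.0]
contact_force: [1.5, -0.3, 0.8]
t: 18.1
tool_pos: [488.4, 14.7, 87.1]
tool_rot: [3.14, 0.088, 0.0]
contact_force: [0.0, -0.4, 0.8]
grip_width: 24.6
gripper_force: 12.0
t: 18.52
tool_pos: [488.9, 14.7, 99.9]
tool_rot: [-3.14, -0.088, -0.002]
contact_force: [-0.3, 0.1, -0.0]
grip_width: 24.9
gripper_force: 12.0
```

```bash
python3 -m creep '{"delta_pos":[[0,0,-2],[0,0,-4],[0,0,-4],[2,-5,-4],[4,-10,-4],[7.5,-18.6,-4],[7.5,-18.6,-4],[7.5,-18.6,-4],[7.5,-18.6,-4],[7.5,-18.6,-4],[7.5,-18.6,-4]],"angular":[[0,0,0],[0,0,0],[0,0,0],[0,0,0],[0,0,0],[0,0,0],[0,0,0],[0,0,0],[0,0,0],[0,0,0],[0,0,0]],"hand":[1,1,1,1,1,1,1,1,1,1,1]}'
python3 - <<'E'
from h import *
go((553,204,50),3)
c=cam("side");cv2.imwrite("pics/s3.png",cv2.cvtColor(cv2.resize(c["frame"][150:330,190:400],(700,600)),cv2.COLOR_RGB2BGR))
E
```

```text
t: 19.43
tool_pos: [552.3, 203.6, 138.1]
tool_rot: [3.139, 0.088, -0.002]
contact_force: [-0.8, -0.4, -0.7]
grip_width: 24.9
gripper_force: 12.0
t 19.4333 pos [552.3 203.6 138.1] yaw 3.2 d_cm [ 0.082 -0.043  8.811] ang [0.07 0.08 0.2 ] F [-0.8 -0.4 -0.7] w 24.9 q [-0.15  0.47 -0.4   1.83  0.23  0.89 -2.17]
```

View pics/s3.png

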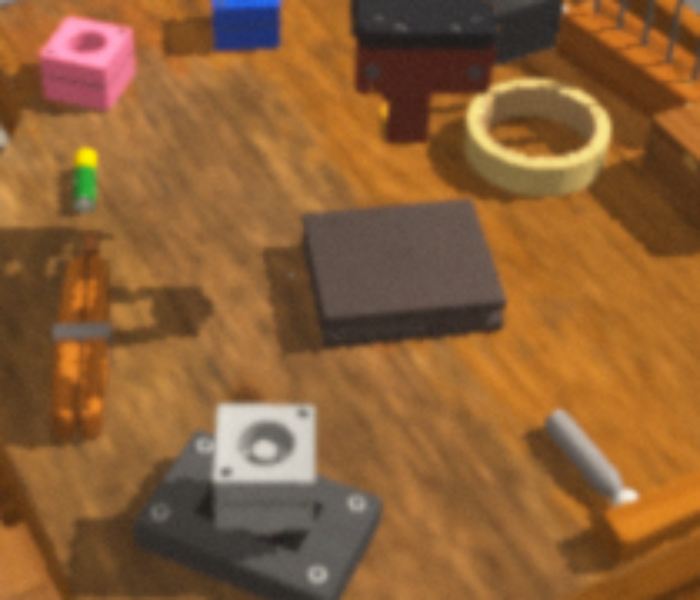

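The blank's edge shows beside the finger at crop (383,115). The die sits on the stand with the pocket empty, and the block is clear. Lower over the block centre.

```bash
python3 -m creep '{"delta_pos":[[0.1,0.1,2.5],[0.1,0.1,5],[0.1,0.1,7.5],[0.1,0.1,8.5],[0.1,0.1,9.0],[0.1,0.1,9.15],[0.1,0.1,9.15]],"angular":[[0,0,0],[0,0,0],[0,0,0],[0,0,0],[0,0,0],[0,0,0],[0,0,0]],"hand":[1,1,1,1,1,1,1]}'|egrep 'tool_pos|contact'; for i in 1 2 3 4 5; do python3 -m creep '{"delta_pos":[[0,0,0.03],[0,0,0.06],[0,0,0.06]],"angular":[[0,0,0],[0,0,0],[0,0,0]],"hand":[1,1,1]}' | egrep 'tool_pos|contact'; done
```

```text
tool_pos: [554.5, 203.3, 48.2]
contact_force: [0.6, -0.4, -1.3]
tool_pos: [554.5, 203.9, 47.9]
contact_force: [-0.8, -0.9, -0.7]
tool_pos: [554.0, 203.7, 46.5]
contact_force: [0.2, 0.2, -0.8]
tool_pos: [553.8, 203.6, 45.6]
contact_force: [-0.3, -0.6, -0.6]
tool_pos: [553.9, 203.6, 45.0]
contact_force: [-0.2, -0.1, -0.8]
tool_pos: [553.9, 203.6, 44.5]
contact_force: [0.3, 0.7, -1.7]
```

```bash
for i in 1 2 3 4 5; do python3 -m creep '{"delta_pos":[[0,0,0.03],[0,0,0.05],[0,0,0.05]],"angular":[[0,0,0],[0,0,0],[0,0,0]],"hand":[1,1,1]}' | egrep 'tool_pos|contact'; done
```

```text
tool_pos: [553.9, 203.6, 44.0]
contact_force: [-0.1, 0.3, -0.4]
tool_pos: [553.9, 203.6, 43.5]
contact_force: [-0.4, -0.2, -0.7]
tool_pos: [553.9, 203.6, 43.0]
contact_force: [0.1, 0.4, -1.0]
tool_pos: [553.9, 203.6, 42.5]
contact_force: [-0.1, -0.2, -0.5]
tool_pos: [553.9, 203.7, 42.3]
contact_force: [-0.7, -0.2, 1.8]
```

Contact at 42.3, as expected. Release and retreat.

```bash
python3 -m creep '{"delta_pos":[[0,0,0],[0,0,0],[0,0,0],[0,0,0],[0,0,0],[0,0,0],[0,0,0]],"angular":[[0,0,0],[0,0,0],[0,0,0],[0,0,0],[0,0,0],[0,0,0],[0,0,0]],"hand":[0.3,0.3,0.3,0.3,0.3,0.3,0.3]}'|egrep 'grip_w|contact'; python3 -m creep '{"delta_pos":[[0,0,-1],[0,0,-3],[0,0,-6],[0,0,-10],[0,0,-14],[0,0,-14],[0,0,-14]],"angular":[[0,0,0],[0,0,0],[0,0,0],[0,0,0],[0,0,0],[0,0,0],[0,0,0]],"hand":[0.3,0.3,0.3,0.3,0.3,0.3,0.3]}'|egrep 'tool_pos|contact'
python3 - <<'E'
from h import *
c=cam("side");cv2.imwrite("pics/s4.png",cv2.cvtColor(cv2.resize(c["frame"][150:330,190:400],(700,600)),cv2.COLOR_RGB2BGR))
print(sensors.get_obs()["t"])
E
```

```text
contact_force: [0.1, 0.1, -0.4]
grip_width: 61.5
tool_pos: [555.5, 204.4, 185.5]
contact_force: [-1.7, -1.1, -0.8]
23.7833
```

View pics/s4.png

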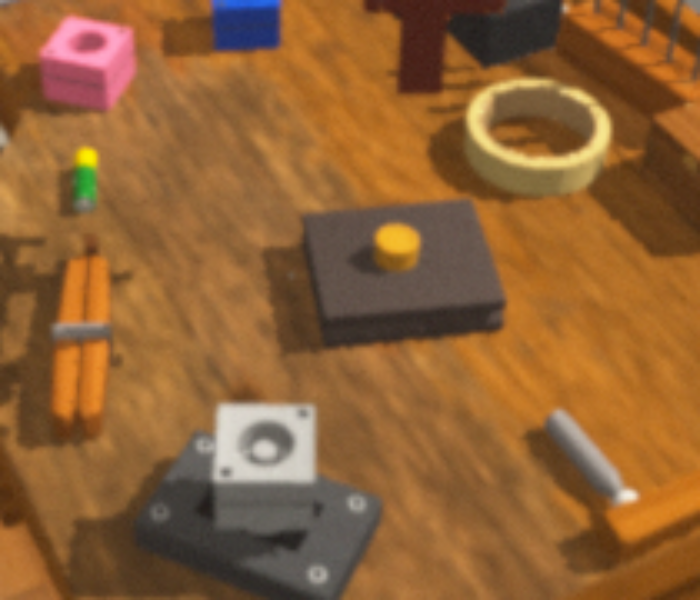

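The blank stands upright near the middle of the block (crop (397,250)), the die is home on the stand (265,450), and the bystanders have not moved.

```bash
python3 -c "
from station import ctrl
print(ctrl.job_done())"
```

```text
the job is handed in; nothing more can be done
None
```

The job is handed in: the die is home on the collar, the blank stands upright on the bench block, and the other things are where they were (about 24 s of the 67 s used; no verdict was returned).

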